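Ball check of a polisher pad holder on its stand

ROBOT

A 6-joint arm with a two-finger parallel gripper is mounted at the origin on the work surface. World frame = base frame: x ahead of the robot, y to its left, z up, the work surface at z = 0. Lengths are in m, angles in rad, forces in N, time in s.
With the tool pointing down it reaches from about 0.35 to 0.975 m from the base axis. Payload 7.1 kg.
Tool frame: the origin (TCP) lies at the very end of the fingers, on their centre line; the grasp point (between the pads) lies 19 mm behind it; x points along the fingers, y is the direction in which the jaws open and shut, and the axes are right-handed (so a half turn about x gives the same grasp; the last joint's range is limited). The gripper opens to 88 mm and grips with 3 to 60 N. Pads are 20 mm wide; open, the fingers measure 115 mm over their backs; the gripper's body (75 mm by 178 mm) begins 61 mm behind the grasp point.
Start: joints at [-1.292, 0.423, 1.63, -0, 1.089, -0.019], TCP at [0.183, -0.597, 0.223] pointing down, gripper open.
Joint ranges: [-3, 3], [-0.9, 2.11], [0.09, 2.58], [-1.31, 4.45], [0.11, 2.69], [-2.54, 2.54]. Speed limits (rad/s): [2.39, 2.39, 3.01, 3.14, 3.14, 3.14].

INTERFACE

Orientations are given as a rotation vector (axis times angle).
In Python, from workcell import ctrl, viewer, ticket gives the robot as it stands. The module is installed in compiled form; this text tells all that it offers.
- The arm moves only by the shell command python3 -m inch 'ROWS' [FORCE]. ROWS is JSON, a list of rows, each an object of numbers: "wx", "wy", "wz": the turn, a rotation vector about the world's x, y, z in degrees; "tx", "ty", "tz": the shift along the world's x, y, z in cm; "hand": the closure, from 0 (fully open) to 1 (shut). A call has 1 to 10 rows; each row is the pose to reach, as a shift and turn from the pose measured when the call began; what a row does not reach only later rows make up. A row lasts 1/12 s, in which the tool goes at most 41.7 mm and 7.16 degrees, less where a joint would pass 70% of its speed; a pose out of reach is approached as far as the arm can. A call with a gripper value outside its range is refused whole. The fingers move at their own pace and stop on an object; FORCE is the grip in N (left out, the last holds). Time passes only in rows, so rows that repeat a pose let the fingers close. It gives the time, the measured TCP pose, the force and the opening at its end, in the units of the state.
- ctrl.state(): the state, without advancing time (a new reading comes with each control period).
- viewer.grab_frame(name): name is "side" or "top" or "wrist"; returns a dict with "image" (480x640x3 uint8, red, green, blue), "fx", "fy", "cx", "cy" (pixels), "position" and "orientation" of the camera in the world. Camera axes: x right, y down, z forward; pixel columns grow to the right and rows downward; lengths in m; the calibration is good to about 2 mm. A picture is of the moment at which its call begins. There is no depth.
- ticket.close_job(): hands the job in, once; it reports no verdict.
The state is a dict: "t": time; "joint_pos": joint angles; "dq": joint speeds; "joint_torque": joint torques, N m; "eef_pos": TCP position; "tool_rot": TCP orientation; "wrist_force": force on the tool from outside, world axes, zero at the start; "moment": the same for the moment, N m; "gripper_width": finger opening in m.
Only numpy, scipy, OpenCV 4.12 (cv2) and the standard library are available. Lean on these libraries where they do the work, as an engineer would, in place of code of your own. Each camera call takes 0.05 s, during which the arm holds its last target. There are 200 camera calls.

TASK

Turn the wing knob of the check stand clockwise (seen from above) until its hold-down finger lies right over the upright index pin, well clear of the dished pad holder. Then grip the pad holder by its two flat sides, lift it level and straight up about 6 cm off its seat with the loose steel ball staying in the middle of the dish, and only then, in the air over the seat, turn it a quarter turn anticlockwise (seen from above) so that its lug points the same way as the raised rib on the stand. The program finishes while the gripper is still holding the pad holder there, level and still, with the ball centred and the finger left over the pin; do not disturb the polisher, the brush or the jar.

Things in the scene. Friction and masses are not known exactly. Their poses are not given: they have to be found in the camera images.
- stand: Aluminium check stand, fixed. Base 12 mm thick: one part x -50 to 75, y -60 to 60 mm, the other x -90 to 25, y 58 to 138 mm. Origin at the underside of the base on the axis of the round seat, z up. The wing knob's post stands at x 0, y +100 mm; a dark raised rib, 28 x 6 x 4 mm, lies along +x (x 42 to 70 mm) and shows where the lug must point in the end.
- seat (a point): Centre of the seat's floor, 24 mm above the worktop, axes as the stand's. The seat is a round boss 44 mm across with a recess 34 mm wide and 6 mm deep (rim 30 mm up). The pad holder's foot stands here at the start.
- index_pin (a point): Top of the upright steel index pin, 8 mm thick, 52 mm above the worktop, 75 mm from the knob's axis, at the end of the stand's base. The hold-down finger passes 6 mm above it.
- rib (a point): Outer end of the raised rib, on the +x side of the seat, 70 mm from its axis, 16 mm above the worktop.
- clamp (a joint): Angle (rad) of the wing knob and its hold-down finger, growing clockwise seen from above, -0.1 to 2.2, starts 0 to 0.35. At 0 the finger points to the stand's -y, over the dish's rim (3 mm above it); at 1.309 (75 degrees) it lies over the index pin. Finger's direction in the world: stand yaw - 90 degrees - this angle. Friction 0.04 N m; stays where left.
- clamp_grip (a point): Grip point of the black wing knob, on its vertical axis, 86 mm above the worktop. The wing: a bar 12 mm thick, 44 mm long along the finger's direction, 64 to 100 mm up. Under it a disc 28 mm across (58 to 64 mm up) and the finger, 10 mm wide, 6 mm thick. Pinch the wing from above across its thickness, square to the finger.
- finger_tip (a point): Underside of the hold-down finger's round tip, 75 mm from the knob's axis, 58 mm above the worktop.
- dish: Grey plastic pad holder, a dish 59 mm across, 31 mm high, on a foot 28 mm across, 0.08 to 0.15 kg. Origin: centre of the foot's underside, z up. Top: a shallow cone (8 degrees), lowest point 20 mm, rim 30 mm up. Wrench flats at x -30 and +30 mm, 26 mm wide, 15 to 31 mm up: grip these from above. Starts in the seat, lug within 0.12 rad of the stand's -y.
- dish_centre (a point): Point on the dish's axis 28 mm above its origin: where the centre of the ball is when the ball is in the middle.
- dish_lug (a point): End of the lug, 10 mm wide and 8 mm thick, that stands out on the dish's -y side; 46 mm from the dish's axis, 24 mm above its origin.
- ball_center (a point): Centre of the loose steel ball, 16 mm across, 17 g, that rests in the middle of the dish.
- polisher: Bystander: compact cordless polisher standing on its round pad and battery, 210 mm long along x, 76 mm wide, 90 mm high, red press button on top; origin under its middle. Leave alone.
- brush_a: Bystander: nylon detailing brush 160 mm long, lying on the worktop beyond the stand. Leave alone.
- jar: Bystander: lidded white ceramic jar 86 mm across, 104 mm high; origin under its middle. Leave alone.
Not all that is in view belongs to the job. What is meant by the dish is not purple, and is the smaller of those in its own colour.

How it is judged:
On the way, in this order (a step that is already met when the one before it is completed fails the run):
1. the wing knob is turned so that the finger lies over the index pin, the pad holder still in its seat (value of joint clamp between 1.189 and 1.429 rad and z of dish in the frame of seat below 0.004 m), for 0.2 s.
2. the pad holder is held clear above the seat, level, ball centred, lug not yet turned (value of joint clamp between 1.189 and 1.429 rad and z of dish in the frame of seat above 0.03 m and angle between dish's own z axis and vertical below 0.12 rad and distance between ball_center and dish_centre below 0.01 m and contact force between dish and the fingers above 2 N and horizontal distance between dish and seat below 0.03 m and angle between the y axis of dish and the y axis of stand, either way round below 0.4 rad), for 0.1 s.
3. the pad holder is turned a quarter turn in the air with its lug pointing along the rib, ball centred (z of dish in the frame of seat above 0.03 m and angle between dish's own z axis and vertical below 0.12 rad and distance between ball_center and dish_centre below 0.01 m and contact force between dish and the fingers above 2 N and horizontal distance between dish and seat below 0.03 m and angle between the y axis of dish and the x axis of stand, either way round below 0.17 rad and x of dish_lug in the frame of stand above 0.012 m), for 0.2 s.
At the end, for the whole second after the job is handed in: The gripper holds the pad holder 35 to 120 mm above its seat, within 30 mm of the seat's axis, tilted less than 0.12 rad, lug within 0.17 rad of the rib's direction, ball within 8 mm of the dish's middle, dish still and touching no part of the stand, wing knob within 0.12 rad of 1.309 (value of joint clamp between 1.189 and 1.429 rad and z of dish in the frame of seat between 0.035 and 0.12 m and angle between dish's own z axis and vertical below 0.12 rad and distance between ball_center and dish_centre below 0.008 m and horizontal distance between dish and seat below 0.03 m and angle between the y axis of dish and the x axis of stand, either way round below 0.17 rad and x of dish_lug in the frame of stand above 0.012 m and contact force between dish and the fingers above 2 N and contact force between dish and stand below 0.2 N and linear speed of dish below 0.03 m/s and angular speed of dish below 0.3 rad/s); the arm keeps its last pose, push and grip.
It fails at once if the ball leaves the middle of the dish (more than 15 mm off) (distance between ball_center and dish_centre above 0.015 m).
It fails at once if the pad holder is tipped (more than 0.3 rad) (angle between dish's own z axis and vertical above 0.3 rad).
It fails at once if the pad holder is lifted while the finger is still over it (z of dish in the frame of seat above 0.008 m and value of joint clamp below 0.9 rad).
It fails at once if a bystander is disturbed (moved more than 30 mm) (distance of any of polisher, brush_a, jar from where it was at the start of the episode above 0.03 m).
It also fails if it takes over 64 s, if anything falls off the work surface, if the arm or the gripper's body presses on something with over 40 N, if the wrist force passes 120 N, or if a joint passes its speed limit or range.

## Working session

There is one attempt and no reset: what is moved stays moved. The work goes in short steps, Python scripts to look and compute and a shell command to move; the robot and the scene stay as the last step left them, time stands still between calls to the robot, and variables do not carry over. Pictures are saved under pics/ and viewed, about 8 in all and at most 12, crops included, and the job is handed in when it is done.

```bash
mkdir -p pics
cat > h.py <<'E'
import numpy as np, cv2
from scipy.spatial.transform import Rotation as R
from workcell import ctrl, viewer, ticket
def rot(o):
    o=np.array(o,float)
    if o.shape==(3,3): return o
    return (R.from_rotvec(o) if o.size==3 else R.from_quat(o)).as_matrix()
def ray(f,u,v,z):
    d=rot(f["orientation"])@np.array([(u-f["cx"])/f["fx"],(v-f["cy"])/f["fy"],1])
    p=np.array(f["position"]); return p+d*(z-p[2])/d[2]
def grab(n,fn=None):
    f=viewer.grab_frame(n)
    if fn: cv2.imwrite('pics/'+fn,f["image"][...,::-1])
    return f
E
python3 - <<'E'
from h import *
import pickle
for n in ["top","side","wrist"]:
    f=grab(n,n+"0.png"); pickle.dump(f,open(n+"0.pkl","wb"))
    print(n,f["fx"],f["position"],f["orientation"])
s=ctrl.state(); print(s)
E
```

```text
top 575.6025193679103 [ 0.44163401 -0.03319982  1.3039339 ] [-2.12318858  2.17389222 -0.08891551]
side 591.7915694658673 [-0.19050981  1.09016512  0.85386946] [-0.71208622  2.3920162  -1.36150051]
wrist 336.71603279285904 [ 0.25972553 -0.57424991  0.38611611] [ 2.32714432 -1.71700245 -0.25973199]
{'t': 0.15, 'joint_pos': array([-1.29197467e+00,  4.23684924e-01,  1.63053929e+00,  3.62968885e-05,
        1.08858150e+00, -1.90154312e-02]), 'dq': array([ 2.84609110e-05, -9.73645771e-04, -3.94520403e-03, -1.52235008e-03,
       -8.58318040e-04, -3.36498706e-04]), 'joint_torque': array([-6.62958228e-04, -5.44983065e+01, -2.73919880e+01,  6.43799314e-02,
        2.04229611e-02, -5.88156399e-05]), 'eef_pos': array([ 0.18330965, -0.59704438,  0.22205825]), 'tool_rot': array([ 2.06162174,  0.31056357, -2.06188288]), 'wrist_force': array([ 0.30041264, -0.18502687,  0.04781094]), 'moment': array([0.00202093, 0.02455136, 0.05784795]), 'gripper_width': 0.08802104586527697}
```

View pics/top0.png

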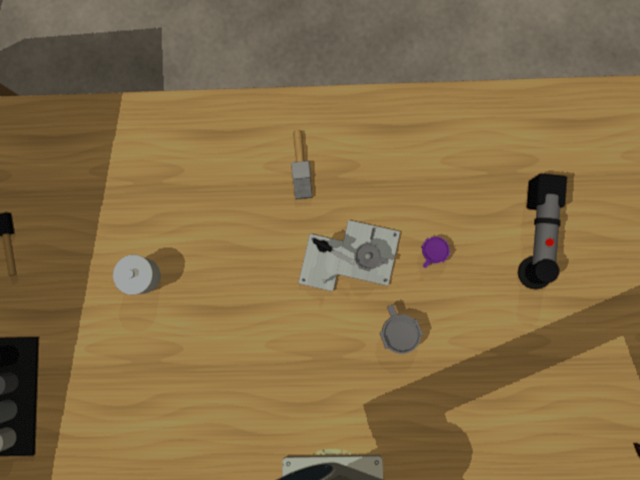

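Candidates: the grey dish on the stand at (367,255), the purple dish at (435,250), and a larger grey dish at (401,333). The one at (367,255) fits, being grey, smaller and seated with a ball. I'll confirm in an enlarged crop.

Run:
```python
import cv2
a=cv2.imread('pics/top0.png')[205:305,285:415]; cv2.imwrite('pics/c0.png',cv2.resize(a,None,fx=6,fy=6,interpolation=cv2.INTER_CUBIC))
```

```text
(no output)
```

View pics/c0.png

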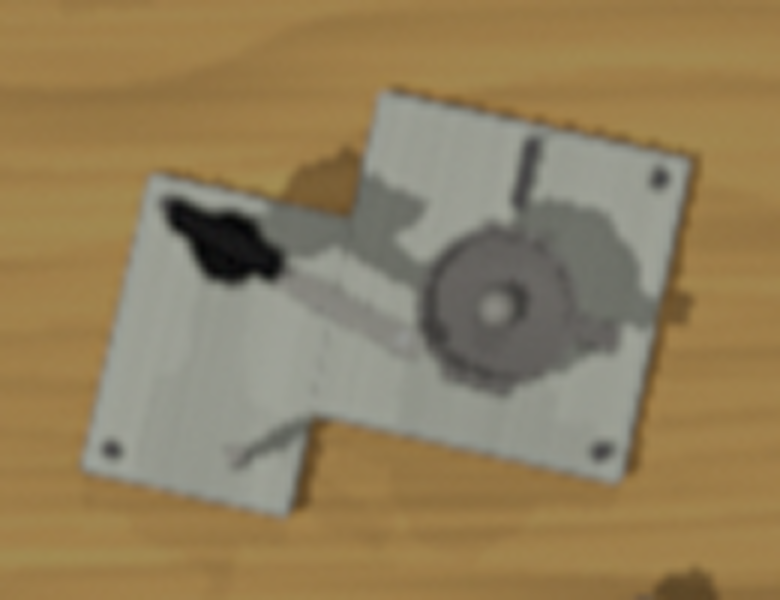

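The crop confirms it: a grey dish with the ball at full-frame (368,256), lug lower right at about (387,261). The wing knob is at (322,245), the rib at (373,234), and the pin at (324,282). Next I fit the stand pose from its base corners.

```bash
cat >> h.py <<'E'
def fit(f,px,loc,z):
    W=np.array([ray(f,u,v,z)[:2] for u,v in px]); L=np.array(loc,float)/1000
    a=np.c_[L-L.mean(0),np.zeros(len(L))]; b=np.c_[W-W.mean(0),np.zeros(len(W))]
    H=a[:,:2].T@b[:,:2]; yaw=np.arctan2(H[0,1]-H[1,0],H[0,0]+H[1,1])
    M=np.array([[np.cos(yaw),-np.sin(yaw)],[np.sin(yaw),np.cos(yaw)]])
    t=W.mean(0)-M@L.mean(0); print("res mm",np.round(1000*np.linalg.norm(W-(L@M.T+t),axis=1),1))
    return M,t,yaw
E
python3 - <<'E'
from h import *
import pickle
f=pickle.load(open("top0.pkl","rb"))
c=lambda u,v:(285+u/6-.4,205+v/6-.4)
px=[c(385,90),c(692,157),c(627,484),c(155,176),c(82,468),c(291,515)]
loc=[(75,60),(75,-60),(-50,-60),(25,138),(-90,138),(-90,58)]
M,t,yaw=fit(f,px,loc,.012)
print("stand",t,np.degrees(yaw),"knob",M@[0,.1]+t,"pin",M@[-.075*np.sin(1.309),.1-.075*np.cos(1.309)]+t)
d=ray(f,*c(497,305),.052+.003);l=ray(f,*c(612,335),.048);print("dish",d,"lug dir deg",np.degrees(np.arctan2(*(l-d)[1::-1])))
a=ray(f,*c(170,203),.1);b=ray(f,*c(280,275),.09);print("wing",(a+b)/2,np.degrees(np.arctan2(*(b-a)[1::-1])))
a=ray(f,*c(412,350),.061);k=M@[0,.1]+t;v=a[:2]-k;ang=np.degrees(np.arctan2(v[1],v[0]));print("finger",ang,"clamp",np.degrees(yaw)-90-ang, np.linalg.norm(v))
s=ctrl.state();print(R.from_rotvec(s["tool_rot"]).as_matrix().round(3))
E
```

```text
res mm [0.7 1.4 0.7 1.8 0.9 1.1]
stand [ 0.54003001 -0.09083068] -14.138360843228 knob [0.56445644 0.00614019] pin [0.48946492 0.00501257]
dish [ 0.54112628 -0.08930984  0.055     ] lug dir deg -105.27679135329396
wing [0.56352035 0.00726937 0.095     ] -123.88479750874798
finger -121.4881473821526 clamp 17.349786538924604 0.07523910943899517
[[-0.     0.293 -0.956]
 [ 0.001 -0.956 -0.293]
 [-1.    -0.001 -0.   ]]
```

```bash
A='{"tx":19,"ty":30,"wz":20,"hand":0}'; python3 -m inch '[{"tx":19,"ty":30,"wz":20,"hand":0},{"tx":19,"ty":30,"wz":20,"hand":0},{"tx":19,"ty":30,"wz":20,"hand":0},{"tx":19,"ty":30,"wz":20,"hand":0},{"tx":19,"ty":30,"wz":20,"hand":0},{"tx":19,"ty":30,"wz":20,"hand":0},{"tx":19,"ty":30,"wz":20,"hand":0},{"tx":19,"ty":30,"wz":20,"hand":0},{"tx":19,"ty":30,"wz":20,"hand":0},{"tx":19,"ty":30,"wz":20,"hand":0}]' 15
python3 -m inch '[{"tx":18,"ty":30.4,"wz":21.5,"hand":0},{"tx":18,"ty":30.4,"wz":21.5,"hand":0},{"tx":18,"ty":30.4,"wz":21.5,"hand":0},{"tx":18,"ty":30.4,"wz":21.5,"hand":0},{"tx":18,"ty":30.4,"wz":21.5,"hand":0},{"tx":18,"ty":30.4,"wz":21.5,"hand":0},{"tx":18,"ty":30.4,"wz":21.5,"hand":0},{"tx":18,"ty":30.4,"wz":21.5,"hand":0},{"tx":18,"ty":30.4,"wz":21.5,"hand":0},{"tx":18,"ty":30.4,"wz":21.5,"hand":0}]'
python3 - <<'E'
from h import *
import pickle
f=grab("wrist","w1.png"); pickle.dump(f,open("w1.pkl","wb")); s=ctrl.state(); print(s["eef_pos"],R.from_rotvec(s["tool_rot"]).as_matrix().round(3)[:,1],s["t"],s["joint_pos"].round(2))
E
```

```text
[ 0.18333576 -0.59715691  0.22219156] [ 0.293 -0.956 -0.001] 0.2 [-1.29  0.42  1.63  0.    1.09 -0.02]invalid input at $[0]: expected keys wx, wy, wz, tx, ty, tz, hand
invalid input at $[0]: expected keys wx, wy, wz, tx, ty, tz, hand
```

View pics/w1.png

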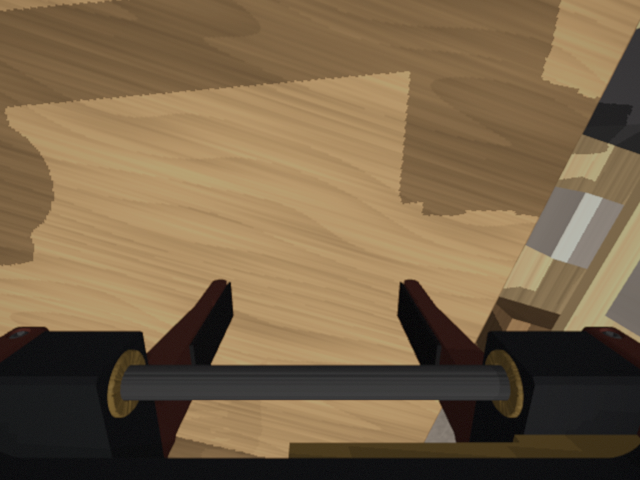

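The rows were refused because every key is required, so the arm hasn't moved and the picture shows only bare worktop. I'll retry with full rows.

```bash
python3 -m inch '[{"wx":0,"wy":0,"wz":20,"tx":19,"ty":30,"tz":0,"hand":0},{"wx":0,"wy":0,"wz":20,"tx":19,"ty":30,"tz":0,"hand":0},{"wx":0,"wy":0,"wz":20,"tx":19,"ty":30,"tz":0,"hand":0},{"wx":0,"wy":0,"wz":20,"tx":19,"ty":30,"tz":0,"hand":0},{"wx":0,"wy":0,"wz":20,"tx":19,"ty":30,"tz":0,"hand":0},{"wx":0,"wy":0,"wz":20,"tx":19,"ty":30,"tz":0,"hand":0},{"wx":0,"wy":0,"wz":20,"tx":19,"ty":30,"tz":0,"hand":0},{"wx":0,"wy":0,"wz":20,"tx":19,"ty":30,"tz":0,"hand":0},{"wx":0,"wy":0,"wz":20,"tx":19,"ty":30,"tz":0,"hand":0},{"wx":0,"wy":0,"wz":20,"tx":19,"ty":30,"tz":0,"hand":0}]' 15
```

```text
t: 1.03
eef_pos: [0.3748, -0.2939, 0.2222]
tool_rot: [1.848, 0.625, -1.847]
wrist_force: [-0.6, -0.4, -0.5]
gripper_width: 0.0881
```

```bash
python3 -m inch '[{"wx":0,"wy":0,"wz":21.5,"tx":18.9,"ty":30,"tz":0,"hand":0},{"wx":0,"wy":0,"wz":21.5,"tx":18.9,"ty":30,"tz":0,"hand":0},{"wx":0,"wy":0,"wz":21.5,"tx":18.9,"ty":30,"tz":0,"hand":0},{"wx":0,"wy":0,"wz":21.5,"tx":18.9,"ty":30,"tz":0,"hand":0},{"wx":0,"wy":0,"wz":21.5,"tx":18.9,"ty":30,"tz":0,"hand":0},{"wx":0,"wy":0,"wz":21.5,"tx":18.9,"ty":30,"tz":0,"hand":0},{"wx":0,"wy":0,"wz":21.5,"tx":18.9,"ty":30,"tz":0,"hand":0},{"wx":0,"wy":0,"wz":21.5,"tx":18.9,"ty":30,"tz":0,"hand":0},{"wx":0,"wy":0,"wz":21.5,"tx":18.9,"ty":30,"tz":0,"hand":0},{"wx":0,"wy":0,"wz":21.5,"tx":18.9,"ty":30,"tz":0,"hand":0}]'
python3 - <<'E'
from h import *
import pickle
f=grab("wrist","w2.png"); pickle.dump(f,open("w2.pkl","wb")); s=ctrl.state(); print(s["eef_pos"],R.from_rotvec(s["tool_rot"]).as_matrix().round(3)[:,1],s["t"],s["joint_pos"].round(2))
E
```

```text
t: 1.87
eef_pos: [0.5664, 0.0093, 0.2222]
tool_rot: [1.598, 0.904, -1.594]
wrist_force: [-0.2, -0.3, 0.3]
gripper_width: 0.0877
[0.56478964 0.00749931 0.22185962] [ 0.857 -0.516 -0.001] 1.9167 [-0.01  0.34  1.76  0.    1.04  0.53]
```

View pics/w2.png

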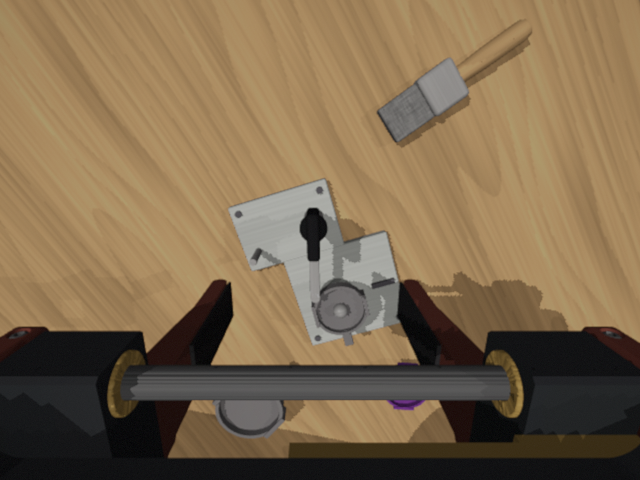

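The wrist view shows the stand with the wing at (313,233), the finger vertical in the image down to (316,303), the dish and ball at (340,310), and the pin at (256,257).

Run:
```python
from h import *
import pickle
f=pickle.load(open("w2.pkl","rb")); print(f["position"])
px=[(230,207),(325,179),(252,270),(387,232),(313,345)]
loc=[(-90,138),(25,138),(-90,58),(75,60),(-50,-60)]
M,t,yaw=fit(f,px,loc,.012)
print("stand",t,np.degrees(yaw),"knob",M@[0,.1]+t)
d=ray(f,340,311,.052);l=ray(f,348,343,.048);print("dish",d,np.degrees(np.arctan2(*(l-d)[1::-1])))
g=f["image"].astype(int)
m=(g.max(2)<45).astype(np.uint8); m[:195]=0;m[275:]=0;m[:,:285]=0;m[:,345:]=0
m2=m.copy(); print(m.sum())
ys,xs=np.nonzero(m); print(xs.min(),xs.max(),ys.min(),ys.max())
for y in range(ys.min(),ys.max()+1,5): r=xs[ys==y]; print(y,r.min() if len(r) else 0,r.max() if len(r) else 0)
a=ray(f,313,210,.1); b=ray(f,313.5,262,.082)
print("wing top",ray(f,313,210,.1),ray(f,313.5,258,.1)); e=ray(f,314.5,265,.064); fi=ray(f,315.5,303,.064);v=fi-e;print("finger dir",np.degrees(np.arctan2(v[1],v[0])),fi)
```

```text
[0.60718546 0.07722725 0.38648304]
res mm [1.7 2.2 1.1 0.5 0.7]
stand [ 0.53877428 -0.09011326] -14.551904916378986 knob [0.56389998 0.00667879]
dish [ 0.53788525 -0.0912828   0.052     ] -107.35536186146793
862
300 326 208 260
208 313 315
213 307 318
218 305 322
223 301 325
228 300 326
233 301 325
238 305 321
243 308 318
248 308 318
253 308 318
258 308 318
wing top [0.57592803 0.02923285 0.1       ] [ 0.55368208 -0.00862968  0.1       ]
finger dir -119.53626137107683 [ 0.52279329 -0.06374654  0.064     ]
```

```bash
python3 -m inch '[{"wx":0,"wy":0,"wz":0,"tx":0,"ty":-0.1,"tz":-4,"hand":0},{"wx":0,"wy":0,"wz":0,"tx":0,"ty":-0.1,"tz":-8,"hand":0},{"wx":0,"wy":0,"wz":0,"tx":0,"ty":-0.1,"tz":-11,"hand":0},{"wx":0,"wy":0,"wz":0,"tx":0,"ty":-0.1,"tz":-13.5,"hand":0},{"wx":0,"wy":0,"wz":0,"tx":0,"ty":-0.1,"tz":-15.2,"hand":0},{"wx":0,"wy":0,"wz":0,"tx":0,"ty":-0.1,"tz":-15.2,"hand":0},{"wx":0,"wy":0,"wz":0,"tx":0,"ty":-0.1,"tz":-15.2,"hand":0}]' 12
python3 -m inch '[{"wx":0,"wy":0,"wz":0,"tx":0,"ty":0,"tz":0,"hand":1},{"wx":0,"wy":0,"wz":0,"tx":0,"ty":0,"tz":0,"hand":1},{"wx":0,"wy":0,"wz":0,"tx":0,"ty":0,"tz":0,"hand":1},{"wx":0,"wy":0,"wz":0,"tx":0,"ty":0,"tz":0,"hand":1},{"wx":0,"wy":0,"wz":0,"tx":0,"ty":0,"tz":0,"hand":1},{"wx":0,"wy":0,"wz":0,"tx":0,"ty":0,"tz":0,"hand":1},{"wx":0,"wy":0,"wz":0,"tx":0,"ty":0,"tz":0,"hand":1},{"wx":0,"wy":0,"wz":0,"tx":0,"ty":0,"tz":0,"hand":1},{"wx":0,"wy":0,"wz":0,"tx":0,"ty":0,"tz":0,"hand":1},{"wx":0,"wy":0,"wz":0,"tx":0,"ty":0,"tz":0,"hand":1}]'
```

```text
t: 2.5
eef_pos: [0.5638, 0.0052, 0.0693]
tool_rot: [1.595, 0.904, -1.6]
wrist_force: [0.0, 0.2, 0.5]
gripper_width: 0.0875
t: 3.33
eef_pos: [0.5637, 0.0052, 0.0693]
tool_rot: [1.595, 0.904, -1.6]
wrist_force: [-0.3, 0.4, -1.1]
gripper_width: 0.0245
```

```bash
python3 -m inch '[{"wx":0,"wy":0,"wz":0,"tx":0,"ty":0.1,"tz":0,"hand":1},{"wx":0,"wy":0,"wz":0,"tx":0,"ty":0.1,"tz":0,"hand":1},{"wx":0,"wy":0,"wz":0,"tx":0,"ty":0.1,"tz":0,"hand":1},{"wx":0,"wy":0,"wz":0,"tx":0,"ty":0.1,"tz":0,"hand":1},{"wx":0,"wy":0,"wz":0,"tx":0,"ty":0.1,"tz":0,"hand":1},{"wx":0,"wy":0,"wz":0,"tx":0,"ty":0.1,"tz":0,"hand":1}]'
python3 -c "
from h import *
s=ctrl.state();y=rot(s['tool_rot'])[:,1];print(np.degrees(np.arctan2(y[1],y[0])),s['wrist_force'],s['moment'])"
```

```text
t: 3.83
eef_pos: [0.5628, 0.0069, 0.0692]
tool_rot: [1.595, 0.906, -1.601]
wrist_force: [-3.0, 3.7, 2.6]
gripper_width: 0.0122
-31.10045276780316 [-3.00865062  3.73701944  2.57171036] [0.4696859  0.32086037 0.00565155]
```

```bash
python3 -m inch '[{"wx":0,"wy":0,"wz":-3,"tx":0,"ty":0,"tz":0,"hand":1},{"wx":0,"wy":0,"wz":-8,"tx":0,"ty":0,"tz":0,"hand":1},{"wx":0,"wy":0,"wz":-13,"tx":0,"ty":0,"tz":0,"hand":1},{"wx":0,"wy":0,"wz":-18,"tx":0,"ty":0,"tz":0,"hand":1},{"wx":0,"wy":0,"wz":-23,"tx":0,"ty":0,"tz":0,"hand":1},{"wx":0,"wy":0,"wz":-28,"tx":0,"ty":0,"tz":0,"hand":1},{"wx":0,"wy":0,"wz":-30,"tx":0,"ty":0,"tz":0,"hand":1},{"wx":0,"wy":0,"wz":-30,"tx":0,"ty":0,"tz":0,"hand":1}]'
python3 -c "
from h import *
s=ctrl.state();y=rot(s['tool_rot'])[:,1];print(np.degrees(np.arctan2(y[1],y[0])),s['wrist_force'],s['moment'])"
```

```text
t: 4.5
eef_pos: [0.5622, 0.0075, 0.0691]
tool_rot: [1.938, 0.505, -1.945]
wrist_force: [-2.7, 4.5, 3.0]
gripper_width: 0.0123
-61.16915204577745 [-2.69463558  4.51750034  2.96475419] [ 0.50018716  0.35559101 -0.06141591]
```

```bash
python3 -m inch '[{"wx":0,"wy":0,"wz":-4,"tx":0,"ty":0,"tz":0,"hand":1},{"wx":0,"wy":0,"wz":-9,"tx":0,"ty":0,"tz":0,"hand":1},{"wx":0,"wy":0,"wz":-14,"tx":0,"ty":0,"tz":0,"hand":1},{"wx":0,"wy":0,"wz":-19,"tx":0,"ty":0,"tz":0,"hand":1},{"wx":0,"wy":0,"wz":-24,"tx":0,"ty":0,"tz":0,"hand":1},{"wx":0,"wy":0,"wz":-27,"tx":0,"ty":0,"tz":0,"hand":1},{"wx":0,"wy":0,"wz":-28.5,"tx":0,"ty":0,"tz":0,"hand":1},{"wx":0,"wy":0,"wz":-28.5,"tx":0,"ty":0,"tz":0,"hand":1},{"wx":0,"wy":0,"wz":-28.5,"tx":0,"ty":0,"tz":0,"hand":1}]'
python3 -c "
from h import *
s=ctrl.state();y=rot(s['tool_rot'])[:,1];print(np.degrees(np.arctan2(y[1],y[0])),s['wrist_force'],s['moment'])"
python3 -m inch '[{"wx":0,"wy":0,"wz":0,"tx":0,"ty":0,"tz":0,"hand":0},{"wx":0,"wy":0,"wz":0,"tx":0,"ty":0,"tz":0,"hand":0},{"wx":0,"wy":0,"wz":0,"tx":0,"ty":0,"tz":0,"hand":0},{"wx":0,"wy":0,"wz":0,"tx":0,"ty":0,"tz":0,"hand":0},{"wx":0,"wy":0,"wz":0,"tx":0,"ty":0,"tz":0,"hand":0},{"wx":0,"wy":0,"wz":0,"tx":0,"ty":0,"tz":4,"hand":0},{"wx":0,"wy":0,"wz":0,"tx":0,"ty":0,"tz":8,"hand":0},{"wx":0,"wy":0,"wz":0,"tx":0,"ty":0,"tz":12,"hand":0},{"wx":0,"wy":0,"wz":0,"tx":0,"ty":0,"tz":15,"hand":0},{"wx":0,"wy":0,"wz":0,"tx":0,"ty":0,"tz":15,"hand":0}]'
```

```text
t: 5.25
eef_pos: [0.562, 0.0083, 0.0692]
tool_rot: [-2.219, -0.016, 2.224]
wrist_force: [-0.9, 6.3, 2.0]
gripper_width: 0.0121
-89.59253709418006 [-0.89162503  6.25997009  2.01554124] [ 0.69655017  0.22655744 -0.0107111 ]
t: 6.08
eef_pos: [0.5658, 0.0081, 0.2259]
tool_rot: [-2.231, -0.016, 2.211]
wrist_force: [0.7, -0.2, 0.1]
gripper_width: 0.0748
```

```bash
python3 -m inch '[{"wx":0,"wy":0,"wz":70,"tx":-2.6,"ty":-9.8,"tz":-2,"hand":0},{"wx":0,"wy":0,"wz":70,"tx":-2.6,"ty":-9.8,"tz":-2,"hand":0},{"wx":0,"wy":0,"wz":70,"tx":-2.6,"ty":-9.8,"tz":-2,"hand":0},{"wx":0,"wy":0,"wz":70,"tx":-2.6,"ty":-9.8,"tz":-2,"hand":0},{"wx":0,"wy":0,"wz":70,"tx":-2.6,"ty":-9.8,"tz":-2,"hand":0},{"wx":0,"wy":0,"wz":70,"tx":-2.6,"ty":-9.8,"tz":-2,"hand":0},{"wx":0,"wy":0,"wz":70,"tx":-2.6,"ty":-9.8,"tz":-2,"hand":0},{"wx":0,"wy":0,"wz":70,"tx":-2.6,"ty":-9.8,"tz":-2,"hand":0},{"wx":0,"wy":0,"wz":70,"tx":-2.6,"ty":-9.8,"tz":-2,"hand":0},{"wx":0,"wy":0,"wz":70,"tx":-2.6,"ty":-9.8,"tz":-2,"hand":0}]' 
python3 -m inch '[{"wx":0,"wy":0,"wz":4,"tx":0,"ty":0,"tz":0,"hand":0},{"wx":0,"wy":0,"wz":4,"tx":0,"ty":0,"tz":0,"hand":0},{"wx":0,"wy":0,"wz":4,"tx":0,"ty":0,"tz":0,"hand":0}]'
python3 - <<'E'
from h import *
import pickle
f=grab("wrist"); pickle.dump(f,open("w3.pkl","wb")); s=ctrl.state(); y=rot(s['tool_rot'])[:,1];print(s["eef_pos"],np.degrees(np.arctan2(y[1],y[0])),s["t"],s["joint_pos"].round(2))
g=f["image"][150:400,150:500,::-1]; cv2.imwrite("pics/w3.png",cv2.resize(g,None,fx=2.2,fy=2.2,interpolation=cv2.INTER_CUBIC))
E
```

```text
t: 6.92
eef_pos: [0.5394, -0.09, 0.205]
tool_rot: [1.457, 1.044, -1.453]
wrist_force: [0.6, -0.1, 0.8]
gripper_width: 0.0878
t: 7.17
eef_pos: [0.539, -0.09, 0.2044]
tool_rot: [1.408, 1.083, -1.406]
wrist_force: [0.0, 0.3, 0.6]
gripper_width: 0.0878
[ 0.53914046 -0.08998495  0.20461222] -15.380154795148412 7.2167 [-0.19  0.34  1.81  0.01  1.    0.07]
```

View pics/w3.png

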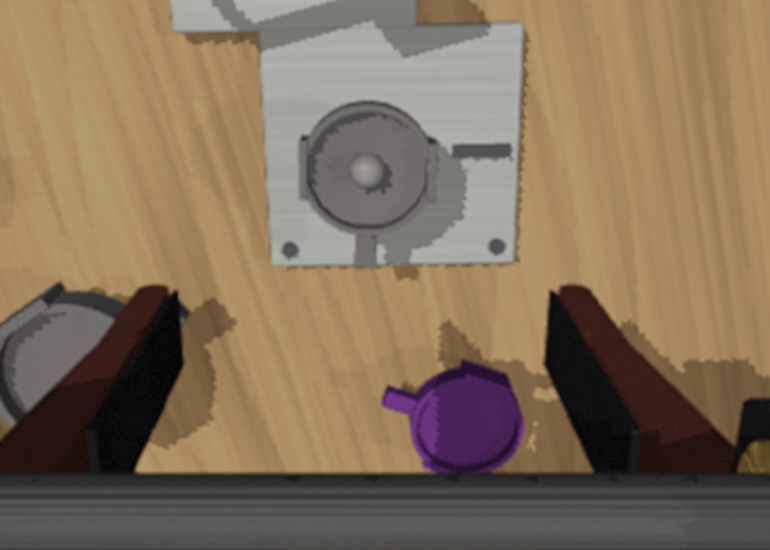

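The view shows the dish with the ball at (317,228) in the full frame, the lug pointing down in the image and both flats visible. Nothing blocks it.

Run:
```python
from h import *
import pickle
f=pickle.load(open("w3.pkl","rb")); c=lambda u,v:(150+u/2.2-.3,150+v/2.2-.3)
d=ray(f,*c(367,171),.054);l=ray(f,*c(365.5,266),.048);a=ray(f,*c(302,168),.055);b=ray(f,*c(433,170),.055)
A=lambda v:np.degrees(np.arctan2(v[1],v[0]))
print("ball",d,"flats mid",(a+b)/2,np.linalg.norm(b-a),"flatdir",A(b-a),"lug",A(l-d),np.linalg.norm(l-d))
r=ray(f,*c(453,150),.016)-ray(f,*c(511,150),.016); print("rib dir",A(-r))
px=[c(262,31),c(523,22),c(514,262),c(273,265)];M,t,yaw=fit(f,px,[(-50,60),(75,60),(75,-60),(-50,-60)],.012);print(t,np.degrees(yaw))
f=grab("top","t3.png"); pickle.dump(f,open("t3.pkl","wb"))
```

```text
ball [ 0.5387453  -0.08942617  0.054     ] flats mid [ 0.53924632 -0.08837618  0.055     ] 0.05714090980334309 flatdir -16.049679400692572 lug -106.11321707128377 0.04718288917611038
rib dir -15.166679261304212
res mm [2.1 1.  0.9 0.9]
[ 0.5385733  -0.08959257] -14.092939665054224
```

Run:
```python
from h import *
import pickle
g=pickle.load(open("w3.pkl","rb"))["image"][0:180,180:420,::-1]; cv2.imwrite("pics/k3.png",cv2.resize(g,None,fx=3,fy=3,interpolation=cv2.INTER_CUBIC))
```

```text
(no output)
```

View pics/k3.png

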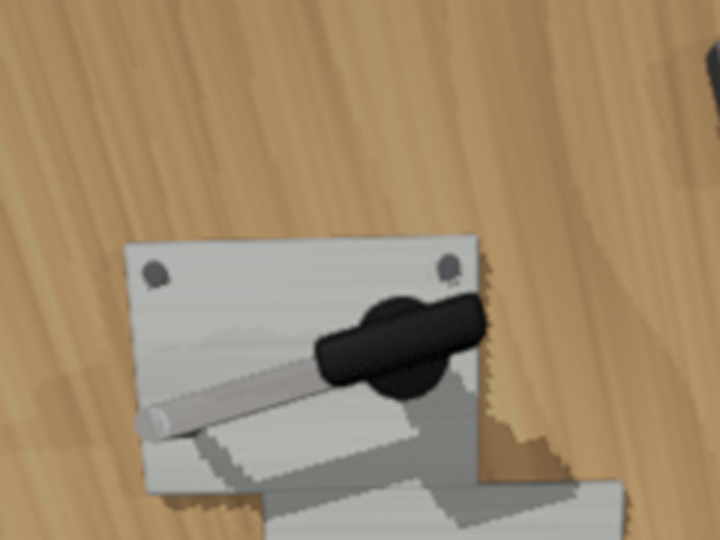

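The finger now lies over the pin, with its tip at crop (155,420) and the pin hidden under it. I'll descend on the flats.

```bash
python3 -m inch '[{"wx":0,"wy":0,"wz":-0.6,"tx":0,"ty":0.05,"tz":-3,"hand":0},{"wx":0,"wy":0,"wz":-0.6,"tx":0,"ty":0.05,"tz":-6,"hand":0},{"wx":0,"wy":0,"wz":-0.6,"tx":0,"ty":0.05,"tz":-9,"hand":0},{"wx":0,"wy":0,"wz":-0.6,"tx":0,"ty":0.05,"tz":-12,"hand":0},{"wx":0,"wy":0,"wz":-0.6,"tx":0,"ty":0.05,"tz":-14,"hand":0},{"wx":0,"wy":0,"wz":-0.6,"tx":0,"ty":0.05,"tz":-16,"hand":0},{"wx":0,"wy":0,"wz":-0.6,"tx":0,"ty":0.05,"tz":-17.5,"hand":0},{"wx":0,"wy":0,"wz":-0.6,"tx":0,"ty":0.05,"tz":-17.5,"hand":0},{"wx":0,"wy":0,"wz":-0.6,"tx":0,"ty":0.05,"tz":-17.5,"hand":0}]' 10
python3 - <<'E'
from h import *
import pickle
s=ctrl.state(); y=rot(s['tool_rot'])[:,1];print(s["eef_pos"],np.degrees(np.arctan2(y[1],y[0])),s["gripper_width"],rot(s['tool_rot'])[:,0])
E
```

```text
t: 8.02
eef_pos: [0.5387, -0.0894, 0.0292]
tool_rot: [1.416, 1.078, -1.415]
wrist_force: [-0.3, 0.5, 0.4]
gripper_width: 0.0874
[ 0.53870459 -0.08939854  0.02917175] -16.018694521041912 0.08742320747898104 [-0.00761337  0.0110871  -0.99990955]
```

```bash
python3 -m inch '[{"wx":0,"wy":0,"wz":0,"tx":0,"ty":0,"tz":0,"hand":0.1},{"wx":0,"wy":0,"wz":0,"tx":0,"ty":0,"tz":0,"hand":0.18},{"wx":0,"wy":0,"wz":0,"tx":0,"ty":0,"tz":0,"hand":0.25},{"wx":0,"wy":0,"wz":0,"tx":0,"ty":0,"tz":0,"hand":0.27},{"wx":0,"wy":0,"wz":0,"tx":0,"ty":0,"tz":0,"hand":0.28},{"wx":0,"wy":0,"wz":0,"tx":0,"ty":0,"tz":0,"hand":0.29},{"wx":0,"wy":0,"wz":0,"tx":0,"ty":0,"tz":0,"hand":0.3},{"wx":0,"wy":0,"wz":0,"tx":0,"ty":0,"tz":0,"hand":0.31},{"wx":0,"wy":0,"wz":0,"tx":0,"ty":0,"tz":0,"hand":0.32},{"wx":0,"wy":0,"wz":0,"tx":0,"ty":0,"tz":0,"hand":0.33}]' 10
python3 -m inch '[{"wx":0,"wy":0,"wz":0,"tx":0,"ty":0,"tz":0,"hand":0.34},{"wx":0,"wy":0,"wz":0,"tx":0,"ty":0,"tz":0,"hand":0.36},{"wx":0,"wy":0,"wz":0,"tx":0,"ty":0,"tz":0,"hand":0.4},{"wx":0,"wy":0,"wz":0,"tx":0,"ty":0,"tz":0,"hand":0.5},{"wx":0,"wy":0,"wz":0,"tx":0,"ty":0,"tz":0,"hand":0.6},{"wx":0,"wy":0,"wz":0,"tx":0,"ty":0,"tz":0,"hand":0.6},{"wx":0,"wy":0,"wz":0,"tx":0,"ty":0,"tz":0,"hand":0.6}]' 15
```

```text
t: 8.85
eef_pos: [0.5391, -0.0895, 0.0293]
tool_rot: [1.416, 1.077, -1.414]
wrist_force: [1.4, -0.1, 1.2]
gripper_width: 0.0598
t: 9.43
eef_pos: [0.5391, -0.0895, 0.0293]
tool_rot: [1.416, 1.077, -1.414]
wrist_force: [0.2, -0.5, 1.9]
gripper_width: 0.0601
```

```bash
python3 -m inch '[{"wx":0,"wy":0,"wz":0,"tx":0,"ty":0,"tz":0,"hand":0.6},{"wx":0,"wy":0,"wz":0,"tx":0,"ty":0,"tz":0.05,"hand":0.6},{"wx":0,"wy":0,"wz":0,"tx":0,"ty":0,"tz":0.15,"hand":0.6},{"wx":0,"wy":0,"wz":0,"tx":0,"ty":0,"tz":0.3,"hand":0.6},{"wx":0,"wy":0,"wz":0,"tx":0,"ty":0,"tz":0.5,"hand":0.6},{"wx":0,"wy":0,"wz":0,"tx":0,"ty":0,"tz":0.7,"hand":0.6},{"wx":0,"wy":0,"wz":0,"tx":0,"ty":0,"tz":0.85,"hand":0.6},{"wx":0,"wy":0,"wz":0,"tx":0,"ty":0,"tz":0.95,"hand":0.6},{"wx":0,"wy":0,"wz":0,"tx":0,"ty":0,"tz":1,"hand":0.6},{"wx":0,"wy":0,"wz":0,"tx":0,"ty":0,"tz":1,"hand":0.6}]' 20
python3 - <<'E'
from h import *
import pickle
f=grab("wrist"); pickle.dump(f,open("w4.pkl","wb"))
g=grab("side"); pickle.dump(g,open("s4.pkl","wb"))
Rm=rot(g["orientation"]);p=Rm.T@(np.array([.539,-.089,.06])-g["position"]);u=int(g["cx"]+g["fx"]*p[0]/p[2]);v=int(g["cy"]+g["fy"]*p[1]/p[2])
a=f["image"][240:480,160:480,::-1]; b=g["image"][v-60:v+60,u-80:u+80,::-1]
cv2.imwrite("pics/m4.png",np.vstack([cv2.resize(a,(400,300)),cv2.resize(b,(400,300),interpolation=cv2.INTER_CUBIC)]))
E
```

```text
t: 10.27
eef_pos: [0.5392, -0.0895, 0.0395]
tool_rot: [1.416, 1.077, -1.414]
wrist_force: [0.3, -0.1, -1.1]
gripper_width: 0.0596
```

View pics/m4.png

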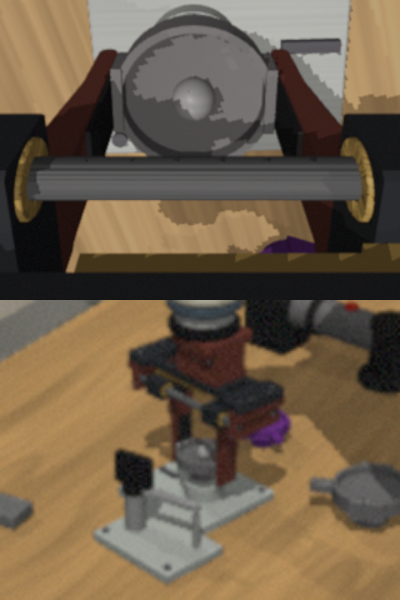

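The ball is central in the gripped dish (crop 192,98), the dish is up off its seat, and the side view confirms the finger over the pin. Now the remaining 5 cm of lift.

```bash
python3 -m inch '[{"wx":0,"wy":0,"wz":0,"tx":0,"ty":0,"tz":0.1,"hand":0.6},{"wx":0,"wy":0,"wz":0,"tx":0,"ty":0,"tz":0.3,"hand":0.6},{"wx":0,"wy":0,"wz":0,"tx":0,"ty":0,"tz":0.6,"hand":0.6},{"wx":0,"wy":0,"wz":0,"tx":0,"ty":0,"tz":0.95,"hand":0.6},{"wx":0,"wy":0,"wz":0,"tx":0,"ty":0,"tz":1.3,"hand":0.6},{"wx":0,"wy":0,"wz":0,"tx":0,"ty":0,"tz":1.65,"hand":0.6},{"wx":0,"wy":0,"wz":0,"tx":0,"ty":0,"tz":2,"hand":0.6},{"wx":0,"wy":0,"wz":0,"tx":0,"ty":0,"tz":2.3,"hand":0.6},{"wx":0,"wy":0,"wz":0,"tx":0,"ty":0,"tz":2.45,"hand":0.6},{"wx":0,"wy":0,"wz":0,"tx":0,"ty":0,"tz":2.5,"hand":0.6}]'
python3 -m inch '[{"wx":0,"wy":0,"wz":0,"tx":0,"ty":0,"tz":0.1,"hand":0.6},{"wx":0,"wy":0,"wz":0,"tx":0,"ty":0,"tz":0.3,"hand":0.6},{"wx":0,"wy":0,"wz":0,"tx":0,"ty":0,"tz":0.6,"hand":0.6},{"wx":0,"wy":0,"wz":0,"tx":0,"ty":0,"tz":0.95,"hand":0.6},{"wx":0,"wy":0,"wz":0,"tx":0,"ty":0,"tz":1.3,"hand":0.6},{"wx":0,"wy":0,"wz":0,"tx":0,"ty":0,"tz":1.65,"hand":0.6},{"wx":0,"wy":0,"wz":0,"tx":0,"ty":0,"tz":2,"hand":0.6},{"wx":0,"wy":0,"wz":0,"tx":0,"ty":0,"tz":2.3,"hand":0.6},{"wx":0,"wy":0,"wz":0,"tx":0,"ty":0,"tz":2.45,"hand":0.6},{"wx":0,"wy":0,"wz":0,"tx":0,"ty":0,"tz":2.5,"hand":0.6}]'
python3 -m inch '[{"wx":0,"wy":0,"wz":0,"tx":0,"ty":0,"tz":0,"hand":0.6},{"wx":0,"wy":0,"wz":0,"tx":0,"ty":0,"tz":0,"hand":0.6},{"wx":0,"wy":0,"wz":0,"tx":0,"ty":0,"tz":0,"hand":0.6},{"wx":0,"wy":0,"wz":0,"tx":0,"ty":0,"tz":0,"hand":0.6},{"wx":0,"wy":0,"wz":0,"tx":0,"ty":0,"tz":0,"hand":0.6},{"wx":0,"wy":0,"wz":0,"tx":0,"ty":0,"tz":0,"hand":0.6}]'
```

```text
t: 11.2
eef_pos: [0.5393, -0.0895, 0.0648]
tool_rot: [1.416, 1.077, -1.414]
wrist_force: [-0.7, 0.3, -1.3]
gripper_width: 0.0597
t: 12.03
eef_pos: [0.5395, -0.0896, 0.0902]
tool_rot: [1.417, 1.076, -1.413]
wrist_force: [0.3, 0.2, -1.0]
gripper_width: 0.0598
t: 12.53
eef_pos: [0.5394, -0.0896, 0.09]
tool_rot: [1.417, 1.077, -1.414]
wrist_force: [-0.1, -0.2, 0.0]
gripper_width: 0.06
```

Run:
```python
from h import *
s=ctrl.state(); y=rot(s['tool_rot'])[:,1];print(s["eef_pos"],np.degrees(np.arctan2(y[1],y[0])),s["gripper_width"],rot(s['tool_rot'])[:,0],s["t"])
```

```text
[ 0.53936566 -0.08955014  0.09003264] -16.02550734431969 0.06003070483665062 [-0.00602442  0.01080876 -0.99992344] 12.5333
```

```bash
python3 -m inch '[{"wx":0,"wy":0,"wz":0.5,"tx":0,"ty":0,"tz":0,"hand":0.6},{"wx":0,"wy":0,"wz":2,"tx":0,"ty":0,"tz":0,"hand":0.6},{"wx":0,"wy":0,"wz":4,"tx":0,"ty":0,"tz":0,"hand":0.6},{"wx":0,"wy":0,"wz":7,"tx":0,"ty":0,"tz":0,"hand":0.6},{"wx":0,"wy":0,"wz":10,"tx":0,"ty":0,"tz":0,"hand":0.6},{"wx":0,"wy":0,"wz":13,"tx":0,"ty":0,"tz":0,"hand":0.6},{"wx":0,"wy":0,"wz":16,"tx":0,"ty":0,"tz":0,"hand":0.6},{"wx":0,"wy":0,"wz":18.5,"tx":0,"ty":0,"tz":0,"hand":0.6},{"wx":0,"wy":0,"wz":20,"tx":0,"ty":0,"tz":0,"hand":0.6},{"wx":0,"wy":0,"wz":20.5,"tx":0,"ty":0,"tz":0,"hand":0.6}]'
python3 - <<'E'
from h import *
f=grab("wrist")
s=ctrl.state(); y=rot(s['tool_rot'])[:,1];print(s["eef_pos"],np.degrees(np.arctan2(y[1],y[0])),s["gripper_width"],rot(s['tool_rot'])[:,0],s["t"])
cv2.imwrite("pics/w5.png",cv2.resize(f["image"][200:400,180:460,::-1],None,fx=2,fy=2))
E
```

```text
t: 13.37
eef_pos: [0.5394, -0.0896, 0.09]
tool_rot: [1.152, 1.259, -1.153]
wrist_force: [-1.3, 0.3, -2.0]
gripper_width: 0.0597
[ 0.53939544 -0.08954367  0.09002544] 4.533494211450251 0.05988516016399165 [-0.0093951   0.0079891  -0.99992395] 13.4167
```

View pics/w5.png

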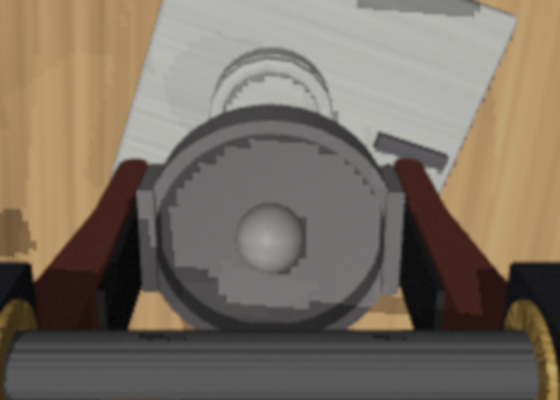

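The ball is central at (270,238) in the crop, the dish is level between the flats, and the stand appears rotated as expected. I'll turn the remaining 71°.

```bash
python3 -m inch '[{"wx":0,"wy":0,"wz":0.5,"tx":0,"ty":0,"tz":0,"hand":0.6},{"wx":0,"wy":0,"wz":2,"tx":0,"ty":0,"tz":0,"hand":0.6},{"wx":0,"wy":0,"wz":5,"tx":0,"ty":0,"tz":0,"hand":0.6},{"wx":0,"wy":0,"wz":8.5,"tx":0,"ty":0,"tz":0,"hand":0.6},{"wx":0,"wy":0,"wz":12,"tx":0,"ty":0,"tz":0,"hand":0.6},{"wx":0,"wy":0,"wz":15.5,"tx":0,"ty":0,"tz":0,"hand":0.6},{"wx":0,"wy":0,"wz":19,"tx":0,"ty":0,"tz":0,"hand":0.6},{"wx":0,"wy":0,"wz":22,"tx":0,"ty":0,"tz":0,"hand":0.6},{"wx":0,"wy":0,"wz":23.5,"tx":0,"ty":0,"tz":0,"hand":0.6},{"wx":0,"wy":0,"wz":24,"tx":0,"ty":0,"tz":0,"hand":0.6}]'
python3 -m inch '[{"wx":0,"wy":0,"wz":0.5,"tx":0,"ty":0,"tz":0,"hand":0.6},{"wx":0,"wy":0,"wz":2,"tx":0,"ty":0,"tz":0,"hand":0.6},{"wx":0,"wy":0,"wz":5,"tx":0,"ty":0,"tz":0,"hand":0.6},{"wx":0,"wy":0,"wz":8.5,"tx":0,"ty":0,"tz":0,"hand":0.6},{"wx":0,"wy":0,"wz":12,"tx":0,"ty":0,"tz":0,"hand":0.6},{"wx":0,"wy":0,"wz":15.5,"tx":0,"ty":0,"tz":0,"hand":0.6},{"wx":0,"wy":0,"wz":19,"tx":0,"ty":0,"tz":0,"hand":0.6},{"wx":0,"wy":0,"wz":22,"tx":0,"ty":0,"tz":0,"hand":0.6},{"wx":0,"wy":0,"wz":23.5,"tx":0,"ty":0,"tz":0,"hand":0.6},{"wx":0,"wy":0,"wz":24,"tx":0,"ty":0,"tz":0,"hand":0.6}]'
python3 -m inch '[{"wx":0,"wy":0,"wz":0.5,"tx":0,"ty":0,"tz":0,"hand":0.6},{"wx":0,"wy":0,"wz":2,"tx":0,"ty":0,"tz":0,"hand":0.6},{"wx":0,"wy":0,"wz":5,"tx":0,"ty":0,"tz":0,"hand":0.6},{"wx":0,"wy":0,"wz":8.5,"tx":0,"ty":0,"tz":0,"hand":0.6},{"wx":0,"wy":0,"wz":12,"tx":0,"ty":0,"tz":0,"hand":0.6},{"wx":0,"wy":0,"wz":15.5,"tx":0,"ty":0,"tz":0,"hand":0.6},{"wx":0,"wy":0,"wz":19,"tx":0,"ty":0,"tz":0,"hand":0.6},{"wx":0,"wy":0,"wz":21.5,"tx":0,"ty":0,"tz":0,"hand":0.6},{"wx":0,"wy":0,"wz":23,"tx":0,"ty":0,"tz":0,"hand":0.6},{"wx":0,"wy":0,"wz":23,"tx":0,"ty":0,"tz":0,"hand":0.6}]'
python3 -m inch '[{"wx":0,"wy":0,"wz":0,"tx":0,"ty":0,"tz":0,"hand":0.6},{"wx":0,"wy":0,"wz":0,"tx":0,"ty":0,"tz":0,"hand":0.6},{"wx":0,"wy":0,"wz":0,"tx":0,"ty":0,"tz":0,"hand":0.6},{"wx":0,"wy":0,"wz":0,"tx":0,"ty":0,"tz":0,"hand":0.6},{"wx":0,"wy":0,"wz":0,"tx":0,"ty":0,"tz":0,"hand":0.6},{"wx":0,"wy":0,"wz":0,"tx":0,"ty":0,"tz":0,"hand":0.6}]'
python3 - <<'E'
from h import *
f=grab("wrist"); g=grab("side")
s=ctrl.state(); y=rot(s['tool_rot'])[:,1];print(s["eef_pos"],np.degrees(np.arctan2(y[1],y[0])),s["gripper_width"],rot(s['tool_rot'])[:,0],s["t"],abs(s["dq"]).max())
Rm=rot(g["orientation"]);p=Rm.T@(np.array([.539,-.05,.06])-g["position"]);u=int(g["cx"]+g["fx"]*p[0]/p[2]);v=int(g["cy"]+g["fy"]*p[1]/p[2])
a=f["image"][200:400,180:460,::-1]; b=g["image"][v-60:v+60,u-84:u+84,::-1]
cv2.imwrite("pics/m6.png",np.vstack([cv2.resize(a,(420,300)),cv2.resize(b,(420,300),interpolation=cv2.INTER_CUBIC)]))
E
```

```text
t: 14.25
eef_pos: [0.5394, -0.0895, 0.09]
tool_rot: [0.833, 1.417, -0.838]
wrist_force: [-0.5, -1.0, -1.7]
gripper_width: 0.0596
t: 15.08
eef_pos: [0.5394, -0.0895, 0.09]
tool_rot: [0.507, 1.521, -0.516]
wrist_force: [-0.5, 0.2, -0.5]
gripper_width: 0.0598
t: 15.92
eef_pos: [0.5394, -0.0895, 0.09]
tool_rot: [0.191, 1.572, -0.203]
wrist_force: [-0.7, 0.3, -0.8]
gripper_width: 0.0596
t: 16.42
eef_pos: [0.5394, -0.0895, 0.09]
tool_rot: [0.191, 1.572, -0.203]
wrist_force: [0.4, 0.1, -1.2]
gripper_width: 0.0599
[ 0.53937797 -0.08952642  0.09002238] 75.64089000271647 0.05962530026394073 [-0.01062325 -0.00630595 -0.99992369] 16.5167 0.0012198651191075941
```

View pics/m6.png

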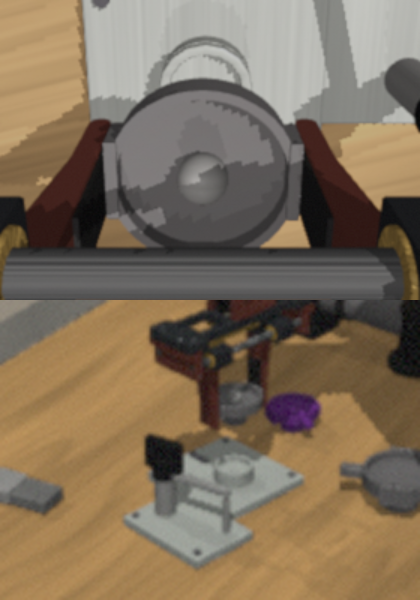

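The dish is in the air over the empty seat with the ball at its centre (crop 203,178). The finger is still over the pin and all is still, so I'm handing in.

```bash
python3 -c "
from h import *
print(ticket.close_job())"
```

```text
the job is handed in; nothing more can be done
None
```

The job is handed in, and my last checks showed everything in place; the hand-in gives no verdict. I turned the knob about 58° clockwise so the finger lies over the pin. I then gripped the dish by its flats, lifted it straight up about 6 cm and turned it about 91.7° anticlockwise.

- **Pose:** the jaws were at 75.6°, which puts the lug at about -14.4°. My readings of the stand and rib direction ran from -14.1° to -15.2°. The tool's tilt was about 0.7°. The lug itself was hidden behind the gripper in the last picture, so its direction comes from the jaws.
- **Grip and ball:** the opening stayed at 59.6–60 mm throughout the lift and turn. The ball was in the middle of the dish and the arm was still.
- **Finger and bystanders:** the last side view shows the finger still over the pin. I never moved the arm low near the polisher, the brush or the jar, but took no final measurement of where they stand.
- **What went wrong:** my first move was refused because the rows lacked some keys. Nothing moved, and it cost one picture. The clamp angle was judged by eye from the finger covering the pin and by the jaw angle, not measured separately.

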